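Run in the craft carousel and catch it by its knob

ROBOT

A 6-joint arm with a two-finger parallel gripper is mounted at the origin on the work surface. World frame = base frame: x ahead of the robot, y to its left, z up, the work surface at z = 0. Lengths are in m, angles in rad, forces in N, time in s.
With the tool pointing down it reaches from about 0.275 to 0.85 m from the base axis. Payload 19 kg.
Tool frame: the origin (TCP) lies between the finger pads, 19 mm behind the fingertips; this is the grasp point; z points along the fingers, y is the line along which they close (so a half turn about z gives the same grasp; the last joint's range is limited). The gripper opens to 85 mm and grips with 20 to 120 N. Pads are 22 mm wide; open, the fingers measure 114 mm over their backs; the gripper's body (76 mm by 85 mm) begins 54 mm behind the grasp point. The pads swing forward as they close: fully open they stand 13 mm farther back than shut.
Start: joints at [1.14, 0.15, 1.437, -0, 1.554, -0.134], TCP at [0.168, 0.55, 0.25] pointing down, gripper open.
Joint ranges: [-2.8, 2.8], [-0.68, 2.1], [0.12, 2.68], [-1.39, 4.53], [0.16, 2.79], [-2.81, 2.81]. Speed limits (rad/s): [1.89, 1.89, 2.22, 3.01, 3.01, 3.01].

INTERFACE

Orientations are given as a unit quaternion [x, y, z, w].
In Python, from rig import env gives the robot as it stands.
- The arm moves only by the tool arm_command, never from a script. Its argument "steps" is one flat list of numbers, 5 for each row, row after row: the finger opening in cm, from 0 to 8.54, then the shift along the tool's x, y, z in cm, then the turn about the tool's z in rad. A call has exactly 5 rows; each row is the pose to reach, as a shift and turn from the pose commanded when the call began, along the tool's axes at that moment; what a row does not reach only later rows make up. A row lasts 1/10 s, in which the tool goes at most 50 mm and 8.59 degrees, less where a joint would pass 70% of its speed; a pose out of reach is approached as far as the arm can. A call with a gripper value outside its range is refused whole. The fingers move at their own pace and stop on an object; the grip force is fixed at half the most. Time passes only in rows, so rows that repeat a pose let the fingers close, or fill a call up. It gives the time, the measured TCP pose, the force, the opening and the grip force at its end, in the units of the state.
- env.observe(): the state, without advancing time (a new reading comes with each control period).
- env.grab_frame(name): name is "scene" or "top" or "wrist"; returns a dict with "image" (400x640x3 uint8, red, green, blue), "depth" (400x640 float32, m along the optical axis (not along the pixel's ray), 0 where there is no reading), "fx", "fy", "cx", "cy" (pixels), "origin" and "orientation" of the camera in the world. Camera axes: x right, y down, z forward; pixel columns grow to the right and rows downward; lengths in m; the calibration is good to about 2 mm. A picture is of the moment at which its call begins.
- env.close_job(): hands the job in; it is judged then, once.
The state is a dict: "t": time; "joint_pos": joint angles; "joint_velocities": joint speeds; "tau": joint torques, N m; "ee_pos": TCP position; "tcp_rot": TCP orientation; "contact_force": force on the tool from outside, world axes, zero at the start; "moment": the same for the moment, N m; "gripper_width": finger opening in m; "grasp_force": force on a finger pad.
Only numpy, scipy, OpenCV 4.12 (cv2) and the standard library are available. Lean on these libraries where they do the work, as an engineer would, in place of code of your own. Each camera call takes 0.05 s, during which the arm holds its last target. There are 200 camera calls.

TASK

The marble lazy Susan has just been put together again and must be tried out: with the fingers push its upright knob round until the tray turns at roughly one turn in six seconds (either way round), then let it run. While it coasts, keep the open hand going round with the knob without touching anything, fingers around it or just above it and centred on it to within 2 cm, for five seconds; then catch the knob in the fingers, bring the tray to a stop, turn it so that the knob is right at the pointer block of the board and keep it there: the program finishes while the fingers hold the knob still at the pointer. Never spin it so hard or so jerkily that the glass dish or the paint palette on it shifts, and leave the stapler, the embroidery hoop and the hole punch around it where they are.

Things in the scene. Friction and masses are not known exactly. Their poses are not given: they have to be found in the camera images.
- carousel (a joint): Angle of the lazy Susan tray about its upright axis, rad, counter-clockwise from above positive, 0 at the start wherever the knob then is; turns several turns either way. Low-friction bearing: inertia with load 0.025 kg m2 (tray 2.6 kg, varies -20 to +40 %), viscous drag 0.002 N m s/rad, dry drag 0.0006 N m: let go at 1 rad/s it takes some 18 s to stop.
- knob (a point): Grip point on the axis of the knob, an upright round wooden post (diameter 32 mm, 62 mm tall) on the tray, 100 mm from the tray's axis. The point is 86 mm above the worktop, 14 mm below the post's top. The post spins freely on a pin, so fingers can carry it round without turning. Opening fingers that squeeze it hard can flick it; pushing it between half-open fingers does not.
- axis (a point): Centre of the tray on its vertical axis of turning, at the height of the tray's floor (38 mm above the worktop); does not move. The tray is round, of pale marble, outer diameter 260 mm, with a 5 mm thick lip whose top is 46 mm above the worktop.
- park (a point): Where the knob's grip point is to be parked: 100 mm from the tray's axis, 86 mm above the worktop, towards the pointer block. The fixed board under the tray is a square of darker wood, 260 mm wide, 12 mm thick; its pointer block (60 x 16 mm, 30 mm tall) sticks out radially on the robot's side, from 135 to 195 mm from the axis.
- dish: Clear glass dish, diameter 80 mm, 25 mm tall, 0.18 kg, standing loose on the tray about 77 mm from the axis, on the far side from the knob. Origin at the centre of its underside.
- dish_place (a point): Point of the tray's floor where the dish belongs (within 8 mm at the start); it turns with the tray.
- palette: Aluminium paint palette, flat block 85 x 60 x 11 mm with six round wells, 0.12 kg, lying loose on the tray about 68 mm from the axis. Origin at the centre of its underside, x along its length.
- palette_place (a point): Point of the tray's floor where the palette belongs (within 8 mm at the start); it turns with the tray.
- stapler: Bystander: green plastic stapler, 140 x 36 x 54 mm, beside the board. Origin at the centre of its underside.
- hoop: Bystander: wooden embroidery hoop, diameter 150 mm, 10 mm tall, lying beyond the board. Origin at its centre, on the worktop.
- punch: Bystander: white plastic hole punch, 100 x 110 x 57 mm, on the other side of the board. Origin at the centre of its underside.
Things that resemble listed ones, but are neither listed nor needed, are in the scene too. Leave any blue look-alike of the dish alone.

How it is judged:
On the way, in this order (a step that is already met when the one before it is completed fails the run):
1. the tray coasts at more than 0.3 rad/s, touched by nothing of the robot, with the TCP within 25 mm of the knob's axis and from 15 mm below to 65 mm above its grip point, for 4 s on end ((velocity of joint carousel above 0.3 rad/s or velocity of joint carousel below -0.3 rad/s) and horizontal distance between the grasp point and knob below 0.025 m and z of the grasp point in the frame of knob between -0.015 and 0.065 m and contact force between each of the fingers, the arm and carousel below 0.2 N), for 4 s.
2. the knob is caught: the fingers press on the tray's knob, the TCP is at the knob and the tray is brought below 0.15 rad/s (contact force between the fingers and carousel above 1 N and horizontal distance between the grasp point and knob below 0.025 m and not (velocity of joint carousel above 0.15 rad/s or velocity of joint carousel below -0.15 rad/s)), for 0.2 s.
At the end, for the whole second after the job is handed in: the tray is at rest (below 0.05 rad/s) with the knob within 25 mm of its parking point beside the pointer block, held by the fingers (contact force above 1 N, TCP within 25 mm of the knob's axis), and dish and palette stand within 20 mm of their places on the tray (horizontal distance between knob and park below 0.025 m and not (velocity of joint carousel above 0.05 rad/s or velocity of joint carousel below -0.05 rad/s) and contact force between the fingers and carousel above 1 N and horizontal distance between the grasp point and knob below 0.025 m and distance between dish and dish_place below 0.02 m and distance between palette and palette_place below 0.02 m); the arm keeps its last pose, push and grip.
It fails at once if the tray is spun faster than 2.5 rad/s (velocity of joint carousel above 2.5 rad/s or velocity of joint carousel below -2.5 rad/s).
It fails at once if the dish or the palette shifts more than 20 mm from its place on the tray, or tips (distance between dish and dish_place above 0.02 m or distance between palette and palette_place above 0.02 m or angle between any of dish, palette's own z axis and vertical above 0.25 rad).
It fails at once if the stapler, the hoop or the punch is pushed away by more than 20 mm (distance of any of stapler, hoop, punch from where it was at the start of the episode above 0.02 m).
It also fails if it takes over 61 s, if anything falls off the work surface, if the arm or the gripper's body presses on something with over 40 N, if the wrist force passes 120 N, or if a joint passes its speed limit or range.

## Working session

There is one attempt and no reset: what is moved stays moved. The work goes in short steps, Python scripts to look and compute and a tool call to move; the robot and the scene stay as the last step left them, time stands still between calls to the robot, and variables do not carry over. Pictures are saved under pics/ and viewed, at most 10 in all, crops included, and the job is handed in when it is done.

Besides the shell and the picture viewer there is one more tool, called after "Call:" by a JSON object that holds its "api" and its "payload", one argument or row to a line. arm_command: Moves the arm, as the interface text tells. Its arguments: {"type":"object","properties":{"steps":{"type":"array"}},"required":["steps"]}

```bash
mkdir -p pics; ls; python3 - <<'E'
from rig import env
import cv2,numpy as np,pickle
s=env.observe();print(s['t'],s['ee_pos'],s['tcp_rot'])
for n in("top","scene"):
    f=env.grab_frame(n);pickle.dump(f,open(n+'.pkl','wb'))
    print(n,f['fx'],f['cx'],f['cy'],f['origin'],f['orientation'])
    cv2.imwrite(f'pics/{n}0.png',f['image'][:,:,::-1])
E
```

```text
pics
0.0 [0.16808698 0.54965342 0.24937988] [ 1.47851959e-01  9.89009316e-01 -5.84698743e-04 -1.71641786e-04]
top 465.51729821371845 327.44960302879184 194.4433676110618 [0.29354398 0.0512194  1.27345063] [-0.69524925  0.71072471 -0.07548363  0.07616479]
scene 413.4878460075289 322.0839756839281 194.155417220789 [ 1.13241315 -0.51650312  0.89472564] [ 0.85028158  0.36406716 -0.13924538 -0.35367648]
```

View pics/top0.png

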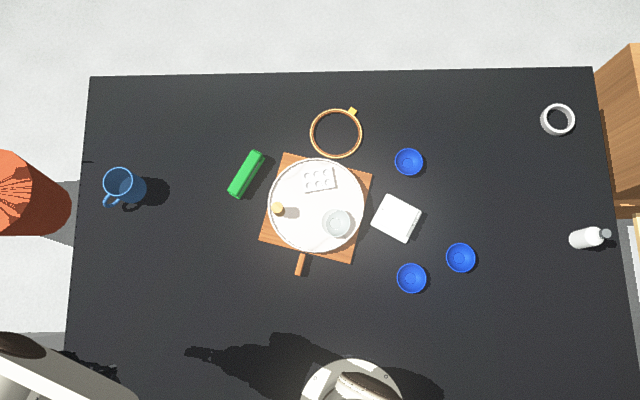

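View pics/scene0.png

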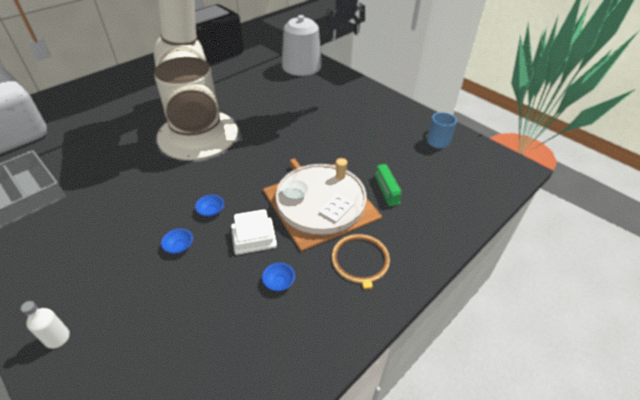

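Top view: tray centre is near (316,205), knob (278,209), dish (337,223), palette (319,179), pointer block (301,264), stapler (245,173), hoop (336,133) and punch (396,218). In the scene view the knob is at (341,168) and the tray at (321,198).

```bash
cat > h.py <<'E'
import numpy as np,cv2
from scipy.spatial.transform import Rotation as R
def cam(f): return np.array(f['origin']),R.from_quat(f['orientation']).as_matrix()
def rays(f,uv):
    uv=np.atleast_2d(uv).astype(float);o,M=cam(f)
    d=np.c_[(uv[:,0]-f['cx'])/f['fx'],(uv[:,1]-f['cy'])/f['fy'],np.ones(len(uv))]
    return o,d@M.T
def plane(f,uv,z):
    o,d=rays(f,uv);return o+d*((z-o[2])/d[:,2])[:,None]
def cloud(f,mask):
    v,u=np.nonzero(mask&(f['depth']>0));o,d=rays(f,np.c_[u,v]);return o+d*f['depth'][v,u][:,None]
def tri(f1,uv1,f2,uv2):
    o1,d1=rays(f1,uv1);o2,d2=rays(f2,uv2);d1=d1[0];d2=d2[0]
    s=np.linalg.lstsq(np.c_[d1,-d2],o2-o1,rcond=None)[0]
    a=o1+s[0]*d1;b=o2+s[1]*d2;return (a+b)/2,np.linalg.norm(a-b)
def circ(p):
    A=np.c_[2*p[:,:2],np.ones(len(p))];c=np.linalg.lstsq(A,(p[:,:2]**2).sum(1),rcond=None)[0]
    return c[:2],np.sqrt(c[2]+c[:2]@c[:2])
def hsv(f): return cv2.cvtColor(f['image'],cv2.COLOR_RGB2HSV)
def box(m,x0,x1,y0,y1):
    r=np.zeros_like(m);r[y0:y1,x0:x1]=m[y0:y1,x0:x1];return r
E
python3 - <<'E'
from h import *
import pickle
T=pickle.load(open('top.pkl','rb'));S=pickle.load(open('scene.pkl','rb'))
for f,b,kb in((T,(260,372,150,260),(268,290,198,220)),(S,(270,372,160,240),(330,352,155,182))):
    H=hsv(f)
    w=box((H[...,1]<60)&(H[...,2]>140),*b).astype(np.uint8)
    c=max(cv2.findContours(w,cv2.RETR_EXTERNAL,cv2.CHAIN_APPROX_NONE)[0],key=cv2.contourArea)
    hull=cv2.convexHull(c)[:,0]
    p=plane(f,hull,.046);ce,r=circ(p)
    for _ in range(3):
        e=abs(np.linalg.norm(p[:,:2]-ce,axis=1)-r);p2=p[e<.004];ce,r=circ(p2)
    print('tray',ce,r,len(p2),'ellipse px',cv2.fitEllipse(hull)[0])
    k=box((H[...,1]>80)&(H[...,0]<30)&(H[...,2]>90),*kb)
    P=cloud(f,k);zt=np.percentile(P[:,2],95);top=P[P[:,2]>zt-.006]
    print('knob',k.sum(),zt,top.mean(0),top.min(0),top.max(0))
    v,u=np.nonzero(k);print(u.min(),u.max(),v.min(),v.max())
    Q=cloud(f,w>0);lip=Q[abs(np.linalg.norm(Q[:,:2]-ce,axis=1)-.1275)<.003];print('lip z',np.median(lip[:,2]))
    tops=box((H[...,1]>80)&(H[...,0]<30)&(H[...,2]>60),*((285,312,255,280) if f is T else (285,302,155,172)))
    B=cloud(f,tops);print('block',B.mean(0),np.percentile(B[:,2],[5,50,95]),B.min(0),B.max(0))
    # objects
G=cv2.inRange(hsv(T),(45,80,40),(80,255,255))>0
P=cloud(T,G);print('stapler',P.min(0),P.max(0))
P=cloud(T,box((hsv(T)[...,1]<60)&(hsv(T)[...,2]>140),372,425,190,245));P=P[P[:,2]>.03];print('punch',P.min(0),P.max(0),P.mean(0))
im=cv2.resize(T['image'][140:280,230:390],None,fx=5,fy=5*.85)[:,:,::-1];cv2.imwrite('pics/t1.png',im)
E
```

```text
tray [0.53661128 0.08258362] 0.13022422913456766 49 ellipse px (315.3478088378906, 204.78968811035156)
knob 51 0.10026572660242516 [0.51248191 0.17491082 0.09796212] [0.5045806  0.16675876 0.09457362] [0.53118601 0.18758469 0.10325769]
268 284 203 219
lip z 0.04376716268751557
block [0.37588085 0.12798442 0.02569759] [0.00121651 0.0279411  0.0320968 ] [ 0.34944683  0.11291216 -0.00500447] [0.40470793 0.14463561 0.03486893]
tray [0.54272297 0.07257328] 0.13717647957627147 24 ellipse px (320.53924560546875, 198.15684509277344)
knob 204 0.10149784750375723 [0.52430811 0.17573415 0.09971468] [0.50897403 0.16137578 0.09577897] [0.53921529 0.19147255 0.10424399]
333 347 158 178
lip z 0.04058810470969687
block [0.36350201 0.13001819 0.02006127] [-0.0014777   0.02709107  0.03206604] [ 0.31708368  0.1125309  -0.00402524] [0.39619573 0.16506855 0.03338444]
stapler [ 0.56417457  0.22604721 -0.00652163] [0.70605254 0.33107102 0.05883508]
punch [ 0.4432215  -0.19890905  0.0311853 ] [ 0.56036782 -0.08007043  0.06149318] [ 0.499606   -0.13697633  0.04918809]
```

Call:
{"api": "arm_command", "payload": {
  "steps": [8.5, -2, -1, 0.5, 0, 8.5, -5, -3, 1, 0, 8.5, -8.5, -4.7, 1.5, 0, 8.5, -12, -6.6, 2, 0, 8.5, -15.5, -8.5, 2, 0]
}}

```text
t: 0.6
ee_pos: [0.2921, 0.4218, 0.2291]
tcp_rot: [0.148, 0.989, -0.001, -0.0]
contact_force: [0.4, -0.0, 0.2]
gripper_width: 0.0849
grasp_force: 0.0
```

Call:
{"api": "arm_command", "payload": {
  "steps": [8.5, -3.5, -1.9, 0, 0, 8.5, -7, -3.8, 0.5, 0, 8.5, -10.5, -5.8, 1, 0, 8.5, -14, -7.7, 1, 0, 8.5, -17.5, -9.7, 1, 0]
}}

```text
t: 1.1
ee_pos: [0.4313, 0.2779, 0.2197]
tcp_rot: [0.148, 0.989, -0.0, -0.0]
contact_force: [2.1, 0.9, 0.2]
gripper_width: 0.0851
grasp_force: 0.0
```

Call:
{"api": "arm_command", "payload": {
  "steps": [8.5, -3.5, -1.9, 0.5, 0.14, 8.5, -7, -3.8, 1, 0.28, 8.5, -10, -5.4, 1.5, 0.42, 8.5, -11.5, -6.4, 2, 0.56, 8.5, -11.7, -6.6, 2, 0.7]
}}

```text
t: 1.6
ee_pos: [0.524, 0.18, 0.1986]
tcp_rot: [0.482, 0.876, -0.001, -0.001]
contact_force: [-0.2, 0.6, -0.2]
gripper_width: 0.0849
grasp_force: 0.0
```

```bash
python3 - <<'E'
from h import *
from rig import env
import pickle
s=env.observe();print(s['t'],s['ee_pos'],s['tcp_rot'])
W=env.grab_frame('wrist');S=env.grab_frame('scene')
pickle.dump((W,S),open('ws1.pkl','wb'))
cv2.imwrite('pics/w1.png',np.hstack([W['image'],S['image']])[:,:,::-1][::1])
im=np.hstack([W['image'][::1],S['image'][100:300,200:400].repeat(2,0).repeat(2,1)[:, :]]);cv2.imwrite('pics/w1.png',cv2.resize(im,(800,308))[:,:,::-1])
o,M=cam(W);print(o,M[:,2])
H=hsv(W);k=(H[...,1]>80)&(H[...,0]<30)&(H[...,2]>90)
P=cloud(W,k);q=P[(P[:,2]>.093)&(P[:,2]<.108)];print('top',q.mean(0),q.min(0),q.max(0),len(q))
E
```

```text
1.6 [0.52398442 0.18004461 0.19863664] [ 4.81530742e-01  8.76428603e-01 -8.05217488e-04 -6.33039354e-04]
[0.48112703 0.24584181 0.32217045] [ 0.16330402 -0.25984029 -0.95174304]
top [0.51927008 0.18008637 0.09919852] [0.50410935 0.16382451 0.09310537] [0.53528422 0.19427319 0.10135448] 1201
```

View pics/w1.png

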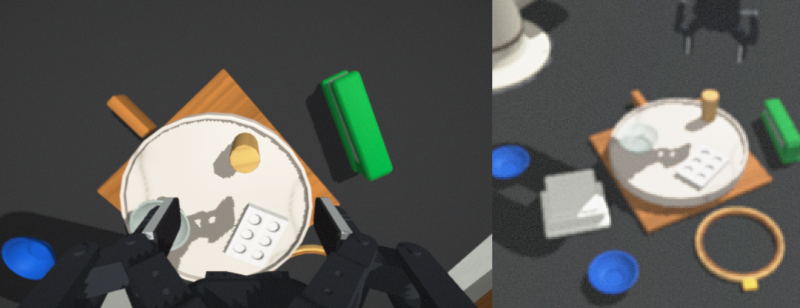

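Wrist view (left half): knob at about (244,153), between the fingers but further out. The tray is fully visible, with the pointer block at upper left. In the scene crop (right half) the knob is clear. I'll descend around it, then half close the fingers.

Call:
{"api": "arm_command", "payload": {
  "steps": [8.5, 0.2, -0.4, 2, 0, 8.5, 0.2, -0.4, 4.5, 0, 8.5, 0.2, -0.4, 7, 0, 8.5, 0.2, -0.4, 9.5, 0, 8.5, 0.2, -0.4, 11, 0]
}}

```text
t: 2.2
ee_pos: [0.5176, 0.1818, 0.0882]
tcp_rot: [0.475, 0.88, -0.001, -0.001]
contact_force: [-0.1, -0.3, 0.1]
gripper_width: 0.085
grasp_force: 0.0
```

Call:
{"api": "arm_command", "payload": {
  "steps": [6.5, 0, 0, 0, 0, 5.5, 0, 0, 0, 0, 4.8, 0, 0, 0, 0, 4.4, 0, 0, 0, 0, 4.4, 0, 0, 0, 0]
}}

```text
t: 2.7
ee_pos: [0.5189, 0.1815, 0.0907]
tcp_rot: [0.478, 0.878, 0.0, 0.0]
contact_force: [-0.4, -0.4, -0.6]
gripper_width: 0.0439
grasp_force: 0.0
```

```bash
cat >> h.py <<'E'
AX=np.array([.5366,.0826])
def knob(f,orig=AX):
    H=hsv(f);P=cloud(f,(H[...,1]>80)&(H[...,0]<30)&(H[...,2]>60))
    r=np.linalg.norm(P[:,:2]-AX,axis=1);P=P[(P[:,2]>.094)&(P[:,2]<.106)&(r<.135)]
    if len(P)<20: return None
    c=(P.min(0)+P.max(0))[:2]/2;d=P.mean(0)[:2]-AX
    return dict(mid=c.round(4),mean=P.mean(0).round(4),n=len(P),ang=np.degrees(np.arctan2(d[1],d[0])).round(1),r=np.linalg.norm(d).round(4))
E
python3 - <<'E'
from h import *
from rig import env
import pickle
s=env.observe();print(s['t'],s['ee_pos'],s['tcp_rot'],s['gripper_width'],s['grasp_force'],s['contact_force'])
W0,S0=pickle.load(open('ws1.pkl','rb'))
print(knob(W0),knob(S0))
H=hsv(W0);w=box((H[...,1]<60)&(H[...,2]>110),140,410,140,400)
Q=cloud(W0,w);q=Q[(Q[:,2]>.042)&(Q[:,2]<.05)]
r=np.linalg.norm(q[:,:2]-AX,axis=1);q=q[abs(r-.13)<.01];print('axis',circ(q),len(q))
P=cloud(W0,(H[...,1]>80)&(H[...,0]<30));d=np.linalg.norm(P[:,:2]-AX,axis=1);P=P[(P[:,2]>.026)&(P[:,2]<.034)&(d>.13)&(d<.2)]
m=P.mean(0)[:2]-AX;print('block',P.mean(0),len(P),np.degrees(np.arctan2(m[1],m[0])),np.linalg.norm(m))
W=env.grab_frame('wrist');S=env.grab_frame('scene');print(knob(W),knob(S))
cv2.imwrite('pics/w2.png',cv2.resize(np.hstack([W['image'],S['image']]),(800,250))[:,:,::-1])
E
```

```text
2.7 [0.5189184  0.181516   0.09068626] [4.77815959e-01 8.78459806e-01 2.96561833e-04 4.37229292e-04] 0.04394865407379302 0.0 [-0.42482844 -0.37009604 -0.60553133]
{'mid': array([0.5197, 0.179 ]), 'mean': array([0.5193, 0.18  , 0.0993]), 'n': 1189, 'ang': np.float64(100.1), 'r': np.float64(0.0989)} {'mid': array([0.524 , 0.1779]), 'mean': array([0.5247, 0.1758, 0.0993]), 'n': 68, 'ang': np.float64(97.3), 'r': np.float64(0.0939)}
axis (array([0.53648782, 0.08085705]), np.float64(0.12622921842629828)) 2941
block [0.37844197 0.12610836 0.02914532] 993 164.61872990461572 0.16403334715889406
{'mid': array([0.5198, 0.1795]), 'mean': array([0.5188, 0.1808, 0.0992]), 'n': 3478, 'ang': np.float64(100.3), 'r': np.float64(0.0998)} {'mid': array([0.5237, 0.1759]), 'mean': array([0.5248, 0.1754, 0.0994]), 'n': 69, 'ang': np.float64(97.2), 'r': np.float64(0.0935)}
```

View pics/w2.png

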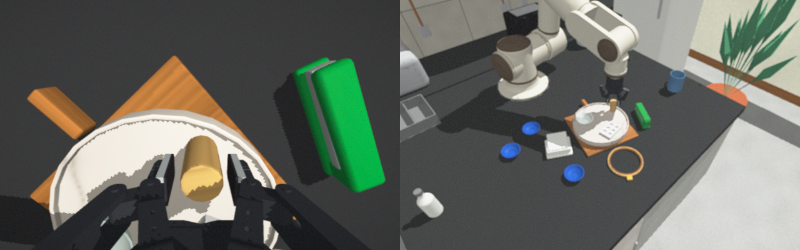

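The knob sits midway between the pads (picture (202,168), pads at x 166 and 238). I'll plan the push, release and lift.

```bash
cat > plan.py <<'E'
from h import *
import json
AX=np.array([.5366,.082])
def axes(q):
    M=R.from_quat(q).as_matrix();return M[:2,0],M[:2,1]
def emit(pts,z,grip,cmd,q):
    """world xy rows + z + grip -> printed calls of 5 rows; returns last commanded"""
    ex,ey=axes(q);cmd=np.array(cmd,float)
    for i in range(0,len(pts),5):
        out=[]
        for j in range(i,min(i+5,len(pts))):
            d=np.array(pts[j])-cmd[:2]
            out.append([grip[j],round(100*d@ex,1),round(100*d@ey,1),round(100*(cmd[2]-z[j]),1),0])
        print(json.dumps([float(v) for r in out for v in r]))
        l=out[-1];cmd[:2]+=(l[1]*ex+l[2]*ey)/100;cmd[2]-=l[3]/100
    json.dump(dict(cmd=list(cmd),q=list(map(float,q))),open('cmd.json','w'))
    print('cmd end',cmd.round(4))
def pos(phi,r=.1): return AX+r*np.array([np.cos(phi),np.sin(phi)])
E
python3 - <<'E'
from plan import *
from rig import env
s=env.observe();q=s['tcp_rot'];cmd=s['ee_pos'];ex,ey=axes(q);d=-ey;print(d)
phi=np.radians(100.2);P=[];Z=[];G=[]
lead=[3,6]+[6]*7+[4,2,0,0,0,0]
w=[0,0,.3,.45,.6,.75,.9,1.05,1.05,1.05,1.04,1.03,1.02,1.01,1.0]
z0=cmd[2];Z=[z0]*12+[z0+.012,z0+.026,z0+.04]
G=[4.4]*9+[5,6,7,8,8.5,8.5]
for l,v in zip(lead,w):
    phi+=v*.1;P.append(pos(phi)+l*.001*d)
emit(P,Z,G,cmd,q);print(np.degrees(phi))
E
```

```text
[-0.83964032 -0.54314265]
[4.4, -0.1, -0.3, 0.0, 0.0, 4.4, -0.1, -0.6, 0.0, 0.0, 4.4, 0.0, -0.9, 0.0, 0.0, 4.4, 0.2, -1.3, 0.0, 0.0, 4.4, 0.3, -1.9, 0.0, 0.0]
[4.4, 0.2, -0.8, 0.0, 0.0, 4.4, 0.3, -1.6, 0.0, 0.0, 4.4, 0.4, -2.7, 0.0, 0.0, 4.4, 0.3, -3.7, 0.0, 0.0, 5.0, 0.1, -4.6, 0.0, 0.0]
[6.0, -0.2, -0.8, 0.0, 0.0, 7.0, -0.6, -1.5, 0.0, 0.0, 8.0, -1.1, -2.4, -1.2, 0.0, 8.5, -1.6, -3.3, -2.6, 0.0, 8.5, -2.3, -4.1, -4.0, 0.0]
cmd end [0.4401 0.1079 0.1304]
164.6577519522176
```

Call:
{"api": "arm_command", "payload": {
  "steps": [4.4, -0.1, -0.3, 0, 0, 4.4, -0.1, -0.6, 0, 0, 4.4, 0, -0.9, 0, 0, 4.4, 0.2, -1.3, 0, 0, 4.4, 0.3, -1.9, 0, 0]
}}

```text
t: 3.3
ee_pos: [0.5006, 0.1736, 0.0899]
tcp_rot: [0.478, 0.878, -0.0, -0.0]
contact_force: [0.9, -0.3, -0.1]
gripper_width: 0.0441
grasp_force: 0.0
```

Call:
{"api": "arm_command", "payload": {
  "steps": [4.4, 0.2, -0.8, 0, 0, 4.4, 0.3, -1.6, 0, 0, 4.4, 0.4, -2.7, 0, 0, 4.4, 0.3, -3.7, 0, 0, 5.0, 0.1, -4.6, 0, 0]
}}

```text
t: 3.8
ee_pos: [0.461, 0.1489, 0.09]
tcp_rot: [0.478, 0.878, -0.0, -0.0]
contact_force: [-0.4, -1.2, -0.0]
gripper_width: 0.0501
grasp_force: 0.0
```

Call:
{"api": "arm_command", "payload": {
  "steps": [6, -0.2, -0.8, 0, 0, 7, -0.6, -1.5, 0, 0, 8, -1.1, -2.4, -1.2, 0, 8.5, -1.6, -3.3, -2.6, 0, 8.5, -2.3, -4.1, -4, 0]
}}

```text
t: 4.3
ee_pos: [0.4396, 0.1072, 0.1313]
tcp_rot: [0.478, 0.878, 0.0, 0.0]
contact_force: [-0.1, 0.1, -0.6]
gripper_width: 0.0853
grasp_force: 0.0
```

```bash
python3 - <<'E'
from plan import *
from rig import env
W=env.grab_frame('wrist');s=env.observe();print(s['t'],s['ee_pos'],s['gripper_width'])
print(knob(W));S=env.grab_frame('scene');W2=env.grab_frame('wrist');print(env.observe()['t'],knob(W2),knob(S))
cv2.imwrite('pics/w3.png',cv2.resize(np.hstack([W2['image'],S['image']]),(800,250))[:,:,::-1])
E
```

```text
4.35 [0.44030268 0.10621644 0.13351156] 0.08505294039079973
{'mid': array([0.44  , 0.1065]), 'mean': array([0.4393, 0.1075, 0.0992]), 'n': 2196, 'ang': np.float64(165.6), 'r': np.float64(0.1004)}
4.45 {'mid': array([0.4382, 0.0976]), 'mean': array([0.4374, 0.0987, 0.0992]), 'n': 2063, 'ang': np.float64(170.8), 'r': np.float64(0.1005)} {'mid': array([0.4429, 0.099 ]), 'mean': array([0.4444, 0.0981, 0.0992]), 'n': 72, 'ang': np.float64(170.4), 'r': np.float64(0.0935)}
```

View pics/w3.png

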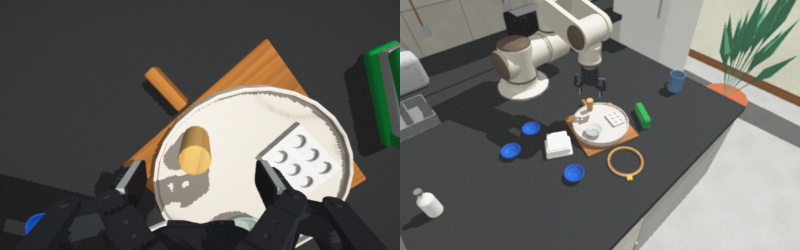

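The knob is coasting free: wrist picture (195,150), 165.6° to 170.8° in 0.1 s, so about 0.93 rad/s, with the open fingers above it. I'll keep following.

```bash
cat > follow.py <<'E'
from plan import *
import sys
def traj(phi0,w0,n,k=.08,c=.024,dt=.01):
    out=[];p,w=phi0,w0
    for i in range(n):
        for _ in range(10): p+=w*dt;w-=(k*w+c)*dt
        out.append((p,w))
    return out
def go(deg,w0,n,z=.131,grip=8.5):
    c=json.load(open('cmd.json'))
    T=traj(np.radians(deg),w0,n)
    emit([pos(p) for p,_ in T],[z]*n,[grip]*n,c['cmd'],c['q'])
    print('end phi',np.degrees(T[-1][0]),'w',T[-1][1])
E
python3 -c "
from follow import *
go(173.5,.94,10)"
```

```text
[8.5, -1.8, -1.6, -0.1, 0.0, 8.5, -2.6, -2.1, -0.1, 0.0, 8.5, -3.4, -2.5, -0.1, 0.0, 8.5, -4.3, -2.8, -0.1, 0.0, 8.5, -5.1, -3.0, -0.1, 0.0]
[8.5, -0.9, -0.2, 0.0, 0.0, 8.5, -1.8, -0.3, 0.0, 0.0, 8.5, -2.7, -0.3, 0.0, 0.0, 8.5, -3.5, -0.2, 0.0, 0.0, 8.5, -4.3, -0.1, 0.0, 0.0]
cmd end [0.4651 0.0122 0.1314]
end phi 224.61670091494653 w 0.8446276213021586
```

Call:
{"api": "arm_command", "payload": {
  "steps": [8.5, -1.8, -1.6, -0.1, 0, 8.5, -2.6, -2.1, -0.1, 0, 8.5, -3.4, -2.5, -0.1, 0, 8.5, -4.3, -2.8, -0.1, 0, 8.5, -5.1, -3, -0.1, 0]
}}

```text
t: 4.95
ee_pos: [0.4427, 0.0483, 0.1308]
tcp_rot: [0.478, 0.878, -0.0, -0.0]
contact_force: [0.8, -0.1, 0.4]
gripper_width: 0.0851
grasp_force: 0.0
```

Call:
{"api": "arm_command", "payload": {
  "steps": [8.5, -0.9, -0.2, 0, 0, 8.5, -1.8, -0.3, 0, 0, 8.5, -2.7, -0.3, 0, 0, 8.5, -3.5, -0.2, 0, 0, 8.5, -4.3, -0.1, 0, 0]
}}

```text
t: 5.45
ee_pos: [0.4655, 0.0116, 0.131]
tcp_rot: [0.478, 0.878, -0.0, 0.0]
contact_force: [0.0, -0.7, 0.4]
gripper_width: 0.0847
grasp_force: 0.0
```

```bash
python3 - <<'E'
from follow import *
from rig import env
s=env.observe();W=env.grab_frame('wrist');print(s['t'],s['ee_pos'],s['tcp_rot']);k=knob(W);print(k)
E
```

```text
5.45 [0.46547647 0.01160865 0.13099223] [ 4.78081826e-01  8.78315300e-01 -3.00014666e-05  5.87530767e-06]
{'mid': array([0.4648, 0.0111]), 'mean': array([0.464 , 0.0123, 0.0992]), 'n': 2194, 'ang': np.float64(-135.9), 'r': np.float64(0.101)}
```

```bash
python3 - <<'E'
s=open('plan.py').read()
s=s.replace("def emit(pts,z,grip,cmd,q):","def emit(pts,z,grip,cmd,q,turn=0):").replace("    for i in range(0,len(pts),5):","    for i in range(0,len(pts),5):\n        ex,ey=axes(q)")
s=s.replace("round(100*(cmd[2]-z[j]),1),0]","round(100*(cmd[2]-z[j]),1),round(turn*(j-i+1)/5,2)]")
s=s.replace("cmd[2]-=l[3]/100","cmd[2]-=l[3]/100;q=(R.from_quat(q)*R.from_euler('z',l[4])).as_quat()")
open('plan.py','w').write(s)
s=open('follow.py').read().replace("grip=8.5)","grip=8.5,turn=0)").replace("c['q'])","c['q'],turn)")
open('follow.py','w').write(s)
from follow import *
go(226.6,.832,15,turn=-.2)
from rig import env
s=env.observe();print(s['t'],s['joint_pos'])
E
```

```text
[8.5, -1.2, 0.3, 0.0, -0.04, 8.5, -1.9, 0.6, 0.0, -0.08, 8.5, -2.7, 0.9, 0.0, -0.12, 8.5, -3.4, 1.3, 0.0, -0.16, 8.5, -4.0, 1.8, 0.0, -0.2]
[8.5, -0.7, 0.4, 0.0, -0.04, 8.5, -1.4, 0.8, 0.0, -0.08, 8.5, -2.0, 1.2, 0.0, -0.12, 8.5, -2.6, 1.7, 0.0, -0.16, 8.5, -3.1, 2.3, 0.0, -0.2]
[8.5, -0.6, 0.4, 0.0, -0.04, 8.5, -1.1, 0.9, 0.0, -0.08, 8.5, -1.6, 1.4, 0.0, -0.12, 8.5, -2.1, 2.0, 0.0, -0.16, 8.5, -2.5, 2.6, 0.0, -0.2]
cmd end [ 0.5754 -0.0103  0.1314]
end phi 292.52902299071803 w 0.7039457180951141
5.5 [-1.41697495e-01 -3.68889708e-03  1.84933451e+00 -3.41701000e-04
  1.29567276e+00 -7.15276294e-01]
```

Call:
{"api": "arm_command", "payload": {
  "steps": [8.5, -1.2, 0.3, 0, -0.04, 8.5, -1.9, 0.6, 0, -0.08, 8.5, -2.7, 0.9, 0, -0.12, 8.5, -3.4, 1.3, 0, -0.16, 8.5, -4, 1.8, 0, -0.2]
}}

```text
t: 6.0
ee_pos: [0.5022, -0.0119, 0.1309]
tcp_rot: [0.387, 0.922, -0.0, -0.0]
contact_force: [0.4, 0.7, 0.0]
gripper_width: 0.0852
grasp_force: 0.0
```

Call:
{"api": "arm_command", "payload": {
  "steps": [8.5, -0.7, 0.4, 0, -0.04, 8.5, -1.4, 0.8, 0, -0.08, 8.5, -2, 1.2, 0, -0.12, 8.5, -2.6, 1.7, 0, -0.16, 8.5, -3.1, 2.3, 0, -0.2]
}}

```text
t: 6.5
ee_pos: [0.5403, -0.0178, 0.1309]
tcp_rot: [0.293, 0.956, -0.0, -0.0]
contact_force: [0.1, 0.4, -0.4]
gripper_width: 0.085
grasp_force: 0.0
```

Call:
{"api": "arm_command", "payload": {
  "steps": [8.5, -0.6, 0.4, 0, -0.04, 8.5, -1.1, 0.9, 0, -0.08, 8.5, -1.6, 1.4, 0, -0.12, 8.5, -2.1, 2, 0, -0.16, 8.5, -2.5, 2.6, 0, -0.2]
}}

```text
t: 7.0
ee_pos: [0.5756, -0.0102, 0.1309]
tcp_rot: [0.196, 0.981, -0.0, -0.0]
contact_force: [-0.7, 0.1, 0.8]
gripper_width: 0.085
grasp_force: 0.0
```

```bash
python3 - <<'E'
from follow import *
from rig import env
s=env.observe();W=env.grab_frame('wrist');print(s['t'],s['ee_pos'],s['tcp_rot'],json.load(open('cmd.json')));k=knob(W);print(k)
E
```

```text
7.0 [ 0.57564665 -0.01023318  0.13085585] [ 1.96270591e-01  9.80549766e-01 -4.46928607e-05 -9.40148972e-05] {'cmd': [0.5753672277299872, -0.010271537915678407, 0.1313636454520803], 'q': [0.19701315638410064, 0.9804008106453612, 5.59074272216627e-05, 0.000252134591389863]}
{'mid': array([ 0.5738, -0.0127]), 'mean': array([ 0.5725, -0.0121,  0.0993]), 'n': 2213, 'ang': np.float64(-69.2), 'r': np.float64(0.1013)}
```

```bash
python3 -c "
from follow import *
go(293,.68,15,turn=-.2)"
```

```text
[8.5, -0.5, 0.5, 0.0, -0.04, 8.5, -0.9, 1.1, 0.0, -0.08, 8.5, -1.3, 1.6, 0.0, -0.12, 8.5, -1.6, 2.2, 0.0, -0.16, 8.5, -1.9, 2.7, 0.0, -0.2]
[8.5, -0.4, 0.6, 0.0, -0.04, 8.5, -0.7, 1.1, 0.0, -0.08, 8.5, -1.0, 1.6, 0.0, -0.12, 8.5, -1.2, 2.2, 0.0, -0.16, 8.5, -1.5, 2.8, 0.0, -0.2]
[8.5, -0.2, 0.5, 0.0, -0.04, 8.5, -0.5, 1.1, 0.0, -0.08, 8.5, -0.7, 1.6, 0.0, -0.12, 8.5, -0.9, 2.1, 0.0, -0.16, 8.5, -1.0, 2.7, 0.0, -0.2]
cmd end [0.6334 0.0589 0.1314]
end phi 346.61432085884206 w 0.5691402859834033
```

Call:
{"api": "arm_command", "payload": {
  "steps": [8.5, -0.5, 0.5, 0, -0.04, 8.5, -0.9, 1.1, 0, -0.08, 8.5, -1.3, 1.6, 0, -0.12, 8.5, -1.6, 2.2, 0, -0.16, 8.5, -1.9, 2.7, 0, -0.2]
}}

```text
t: 7.55
ee_pos: [0.6033, 0.0074, 0.1309]
tcp_rot: [0.098, 0.995, -0.0, -0.0]
contact_force: [-0.2, -0.3, 0.7]
gripper_width: 0.0849
grasp_force: 0.0
```

Call:
{"api": "arm_command", "payload": {
  "steps": [8.5, -0.4, 0.6, 0, -0.04, 8.5, -0.7, 1.1, 0, -0.08, 8.5, -1, 1.6, 0, -0.12, 8.5, -1.2, 2.2, 0, -0.16, 8.5, -1.5, 2.8, 0, -0.2]
}}

```text
t: 8.05
ee_pos: [0.6233, 0.032, 0.1308]
tcp_rot: [-0.002, 1.0, -0.0, -0.0]
contact_force: [0.3, -0.3, -0.7]
gripper_width: 0.0849
grasp_force: 0.0
```

Call:
{"api": "arm_command", "payload": {
  "steps": [8.5, -0.2, 0.5, 0, -0.04, 8.5, -0.5, 1.1, 0, -0.08, 8.5, -0.7, 1.6, 0, -0.12, 8.5, -0.9, 2.1, 0, -0.16, 8.5, -1, 2.7, 0, -0.2]
}}

```text
t: 8.55
ee_pos: [0.6333, 0.0589, 0.1308]
tcp_rot: [-0.102, 0.995, -0.0, -0.0]
contact_force: [-0.3, -0.2, 0.8]
gripper_width: 0.0848
grasp_force: 0.0
```

```bash
python3 - <<'E'
from follow import *
from rig import env
s=env.observe();W=env.grab_frame('wrist');print(s['t'],s['ee_pos'],s['tcp_rot'],s['joint_pos'][5]);k=knob(W);print(k)
E
```

```text
8.55 [0.63327395 0.05893793 0.13080714] [-1.01844431e-01  9.94800321e-01 -3.08311643e-05 -1.82139181e-04] -1.8030096874617734
{'mid': array([0.6348, 0.0591]), 'mean': array([0.6331, 0.0587, 0.0992]), 'n': 2198, 'ang': np.float64(-13.9), 'r': np.float64(0.0995)}
```

```bash
python3 -c "
from follow import *
go(348,.56,10)"
```

```text
[8.5, -0.4, 0.7, 0.0, 0.0, 8.5, -0.5, 1.2, 0.0, 0.0, 8.5, -0.7, 1.8, 0.0, 0.0, 8.5, -0.8, 2.3, 0.0, 0.0, 8.5, -0.9, 2.8, 0.0, 0.0]
[8.5, -0.0, 0.5, 0.0, 0.0, 8.5, -0.1, 1.1, 0.0, 0.0, 8.5, -0.1, 1.6, 0.0, 0.0, 8.5, -0.1, 2.1, 0.0, 0.0, 8.5, -0.0, 2.6, 0.0, 0.0]
cmd end [0.6313 0.1136 0.1314]
end phi 378.1843902599698 w 0.49385464058052964
```

Call:
{"api": "arm_command", "payload": {
  "steps": [8.5, -0.4, 0.7, 0, 0, 8.5, -0.5, 1.2, 0, 0, 8.5, -0.7, 1.8, 0, 0, 8.5, -0.8, 2.3, 0, 0, 8.5, -0.9, 2.8, 0, 0]
}}

```text
t: 9.1
ee_pos: [0.6364, 0.0885, 0.131]
tcp_rot: [-0.101, 0.995, -0.0, -0.0]
contact_force: [0.1, -0.3, -0.2]
gripper_width: 0.085
grasp_force: 0.0
```

Call:
{"api": "arm_command", "payload": {
  "steps": [8.5, 0, 0.5, 0, 0, 8.5, -0.1, 1.1, 0, 0, 8.5, -0.1, 1.6, 0, 0, 8.5, -0.1, 2.1, 0, 0, 8.5, 0, 2.6, 0, 0]
}}

```text
t: 9.6
ee_pos: [0.6311, 0.1139, 0.131]
tcp_rot: [-0.101, 0.995, -0.0, -0.0]
contact_force: [0.5, -0.1, 0.1]
gripper_width: 0.0852
grasp_force: 0.0
```

```bash
python3 - <<'E'
from follow import *
from rig import env
s=env.observe();W=env.grab_frame('wrist');print(s['t'],s['ee_pos'],s['tcp_rot']);k=knob(W);print(k)
phi=np.degrees(np.arctan2(*(k['mid']-AX)[::-1]))
phi=(phi+k['ang'])/2+.05*28;w0=.49;print(phi)
T=traj(np.radians(phi),w0,10)
# follow + descend (5 rows), close (5 rows)
c=json.load(open('cmd.json'))
emit([pos(p) for p,_ in T],[.12,.11,.1,.092,.09]+[.09]*5,[8.5]*4+[7,6,5,4,3,2.5],c['cmd'],c['q'])
print(np.degrees(T[-1][0]),T[-1][1])
E
```

```text
9.6 [0.63110115 0.11393215 0.13100261] [-1.01442971e-01  9.94841354e-01 -5.52735601e-05 -3.07391111e-06]
{'mid': array([0.6306, 0.1142]), 'mean': array([0.6294, 0.1138, 0.0993]), 'n': 2199, 'ang': np.float64(18.6), 'r': np.float64(0.0979)}
20.15452983259039
[8.5, 0.1, 0.8, 1.1, 0.0, 8.5, 0.2, 1.2, 2.1, 0.0, 8.5, 0.3, 1.7, 3.1, 0.0, 8.5, 0.5, 2.2, 3.9, 0.0, 7.0, 0.6, 2.6, 4.1, 0.0]
[6.0, 0.2, 0.4, 0.0, 0.0, 5.0, 0.4, 0.8, 0.0, 0.0, 4.0, 0.6, 1.2, 0.0, 0.0, 3.0, 0.9, 1.6, 0.0, 0.0, 2.5, 1.1, 1.9, 0.0, 0.0]
cmd end [0.6056 0.1542 0.0904]
46.482968129801364 0.42923856518443987
```

Call:
{"api": "arm_command", "payload": {
  "steps": [8.5, 0.1, 0.8, 1.1, 0, 8.5, 0.2, 1.2, 2.1, 0, 8.5, 0.3, 1.7, 3.1, 0, 8.5, 0.5, 2.2, 3.9, 0, 7, 0.6, 2.6, 4.1, 0]
}}

```text
t: 10.15
ee_pos: [0.6192, 0.1381, 0.0885]
tcp_rot: [-0.101, 0.995, -0.0, -0.001]
contact_force: [0.5, 0.4, 0.3]
gripper_width: 0.0728
grasp_force: 0.0
```

Call:
{"api": "arm_command", "payload": {
  "steps": [6, 0.2, 0.4, 0, 0, 5, 0.4, 0.8, 0, 0, 4, 0.6, 1.2, 0, 0, 3, 0.9, 1.6, 0, 0, 2.5, 1.1, 1.9, 0, 0]
}}

```text
t: 10.65
ee_pos: [0.6054, 0.1546, 0.0907]
tcp_rot: [-0.101, 0.995, -0.0, 0.001]
contact_force: [0.2, 0.6, 5.0]
gripper_width: 0.0306
grasp_force: 59.1
```

```bash
python3 - <<'E'
from follow import *
from rig import env
s=env.observe();print(s['t'],s['ee_pos'],s['gripper_width'],s['grasp_force'],s['contact_force'])
c=json.load(open('cmd.json'));p=np.radians(46.5);P=[]
for w in [.34,.26,.18,.1,.05,0,0,0,0,0]: p+=w*.1;P.append(pos(p))
emit(P,[.09]*10,[2]*10,c['cmd'],c['q']);print(np.degrees(p))
E
```

```text
10.65 [0.60541623 0.15455169 0.09065265] 0.030555995641183064 59.05428349971771 [0.24793889 0.62844425 5.0213695 ]
[2.0, 0.2, 0.3, 0.0, 0.0, 2.0, 0.4, 0.5, 0.0, 0.0, 2.0, 0.5, 0.7, 0.0, 0.0, 2.0, 0.5, 0.7, 0.0, 0.0, 2.0, 0.6, 0.8, 0.0, 0.0]
[2.0, -0.0, -0.0, 0.0, 0.0, 2.0, -0.0, -0.0, 0.0, 0.0, 2.0, -0.0, -0.0, 0.0, 0.0, 2.0, -0.0, -0.0, 0.0, 0.0, 2.0, -0.0, -0.0, 0.0, 0.0]
cmd end [0.5981 0.1608 0.0904]
51.82850749471666
```

Caught: the grip force is 59 N. Next I'll slow the tray to a stop and hold it.

Call:
{"api": "arm_command", "payload": {
  "steps": [2, 0.2, 0.3, 0, 0, 2, 0.4, 0.5, 0, 0, 2, 0.5, 0.7, 0, 0, 2, 0.5, 0.7, 0, 0, 2, 0.6, 0.8, 0, 0]
}}

```text
t: 11.15
ee_pos: [0.5981, 0.1607, 0.0906]
tcp_rot: [-0.101, 0.995, -0.0, 0.0]
contact_force: [-0.3, -0.4, 6.9]
gripper_width: 0.0306
grasp_force: 59.2
```

Call:
{"api": "arm_command", "payload": {
  "steps": [2, 0, 0, 0, 0, 2, 0, 0, 0, 0, 2, 0, 0, 0, 0, 2, 0, 0, 0, 0, 2, 0, 0, 0, 0]
}}

```text
t: 11.65
ee_pos: [0.5981, 0.1607, 0.0906]
tcp_rot: [-0.101, 0.995, -0.0, 0.0]
contact_force: [-0.6, -1.3, 6.5]
gripper_width: 0.0305
grasp_force: 59.2
```

```bash
python3 - <<'E'
from follow import *
from rig import env
s=env.observe();print(s['t'],s['ee_pos'],s['gripper_width'],s['grasp_force'],s['contact_force'],s['joint_pos'])
W=env.grab_frame('wrist');S=env.grab_frame('scene');print(knob(W),knob(S))
cv2.imwrite('pics/w4.png',cv2.resize(np.hstack([W['image'],S['image']]),(800,250))[:,:,::-1])
e=s['ee_pos'][:2]-AX;p=np.arctan2(e[1],e[0]);print(np.degrees(p),np.linalg.norm(e))
N=35;tot=np.radians(164.6)-p
tt=np.linspace(0,1,N-2+1)[1:];sm=tt**2*(3-2*tt)
P=[pos(p+tot*x) for x in sm]+[pos(p+tot)]*2
print('peak w',1.5*tot/((N-2)*.1))
emit(P,[.09]*N,[2]*N,json.load(open('cmd.json'))['cmd'],s['tcp_rot'])
E
```

```text
11.65 [0.59809334 0.16072887 0.0906316 ] 0.030512206311174205 59.23110008239746 [-0.58246186 -1.27837334  6.53727633] [ 1.38385229e-01  3.38896218e-01  1.53551228e+00 -3.83185329e-04
  1.26637124e+00 -1.63536700e+00]
{'mid': array([0.5969, 0.16  ]), 'mean': array([0.5952, 0.1594, 0.0992]), 'n': 3599, 'ang': np.float64(52.7), 'r': np.float64(0.0966)} {'mid': array([0.6058, 0.1613]), 'mean': array([0.6082, 0.1616, 0.0996]), 'n': 30, 'ang': np.float64(47.8), 'r': np.float64(0.1066)}
52.00740926136272 0.09989827517980476
peak w 0.8932324644271339
[2.0, 0.0, 0.0, 0.0, 0.0, 2.0, 0.1, 0.2, 0.0, 0.0, 2.0, 0.3, 0.3, 0.0, 0.0, 2.0, 0.5, 0.6, 0.0, 0.0, 2.0, 0.8, 0.9, 0.0, 0.0]
[2.0, 0.4, 0.3, 0.0, 0.0, 2.0, 0.9, 0.7, 0.0, 0.0, 2.0, 1.4, 1.0, 0.0, 0.0, 2.0, 2.0, 1.4, 0.0, 0.0, 2.0, 2.6, 1.7, 0.0, 0.0]
[2.0, 0.7, 0.3, 0.0, 0.0, 2.0, 1.5, 0.5, 0.0, 0.0, 2.0, 2.3, 0.7, 0.0, 0.0, 2.0, 3.2, 0.9, 0.0, 0.0, 2.0, 4.0, 0.9, 0.0, 0.0]
[2.0, 0.9, -0.0, 0.0, 0.0, 2.0, 1.8, -0.1, 0.0, 0.0, 2.0, 2.7, -0.3, 0.0, 0.0, 2.0, 3.5, -0.5, 0.0, 0.0, 2.0, 4.3, -0.9, 0.0, 0.0]
[2.0, 0.8, -0.3, 0.0, 0.0, 2.0, 1.5, -0.8, 0.0, 0.0, 2.0, 2.1, -1.2, 0.0, 0.0, 2.0, 2.7, -1.7, 0.0, 0.0, 2.0, 3.1, -2.2, 0.0, 0.0]
[2.0, 0.5, -0.4, 0.0, 0.0, 2.0, 0.8, -0.9, 0.0, 0.0, 2.0, 1.1, -1.3, 0.0, 0.0, 2.0, 1.3, -1.6, 0.0, 0.0, 2.0, 1.5, -1.9, 0.0, 0.0]
[2.0, 0.1, -0.3, 0.0, 0.0, 2.0, 0.2, -0.4, 0.0, 0.0, 2.0, 0.2, -0.4, 0.0, 0.0, 2.0, 0.2, -0.4, 0.0, 0.0, 2.0, 0.2, -0.4, 0.0, 0.0]
cmd end [0.4403 0.1089 0.0904]
```

View pics/w4.png

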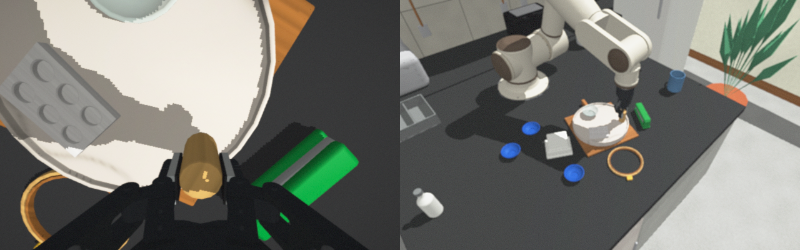

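The knob is clamped between the pads (picture (202,168)) and the tray is at rest; dish and palette look in place. I'll carry it to the pointer.

Call:
{"api": "arm_command", "payload": {
  "steps": [2, 0, 0, 0, 0, 2, 0.1, 0.2, 0, 0, 2, 0.3, 0.3, 0, 0, 2, 0.5, 0.6, 0, 0, 2, 0.8, 0.9, 0, 0]
}}

```text
t: 12.25
ee_pos: [0.5882, 0.1676, 0.0906]
tcp_rot: [-0.101, 0.995, -0.001, 0.0]
contact_force: [-3.6, -6.5, 9.1]
gripper_width: 0.0305
grasp_force: 59.7
```

Call:
{"api": "arm_command", "payload": {
  "steps": [2, 0.4, 0.3, 0, 0, 2, 0.9, 0.7, 0, 0, 2, 1.4, 1, 0, 0, 2, 2, 1.4, 0, 0, 2, 2.6, 1.7, 0, 0]
}}

```text
t: 12.75
ee_pos: [0.5592, 0.1789, 0.0906]
tcp_rot: [-0.101, 0.995, -0.001, 0.0]
contact_force: [-2.7, -8.1, 9.0]
gripper_width: 0.0304
grasp_force: 59.7
```

Call:
{"api": "arm_command", "payload": {
  "steps": [2, 0.7, 0.3, 0, 0, 2, 1.5, 0.5, 0, 0, 2, 2.3, 0.7, 0, 0, 2, 3.2, 0.9, 0, 0, 2, 4, 0.9, 0, 0]
}}

```text
t: 13.25
ee_pos: [0.5184, 0.1793, 0.0906]
tcp_rot: [-0.101, 0.995, -0.001, 0.001]
contact_force: [1.0, -7.5, 7.5]
gripper_width: 0.0307
grasp_force: 59.6
```

Call:
{"api": "arm_command", "payload": {
  "steps": [2, 0.9, 0, 0, 0, 2, 1.8, -0.1, 0, 0, 2, 2.7, -0.3, 0, 0, 2, 3.5, -0.5, 0, 0, 2, 4.3, -0.9, 0, 0]
}}

```text
t: 13.75
ee_pos: [0.4786, 0.1619, 0.0906]
tcp_rot: [-0.101, 0.995, -0.001, 0.001]
contact_force: [3.9, -6.0, 4.9]
gripper_width: 0.0306
grasp_force: 59.7
```

Call:
{"api": "arm_command", "payload": {
  "steps": [2, 0.8, -0.3, 0, 0, 2, 1.5, -0.8, 0, 0, 2, 2.1, -1.2, 0, 0, 2, 2.7, -1.7, 0, 0, 2, 3.1, -2.2, 0, 0]
}}

```text
t: 14.25
ee_pos: [0.4529, 0.1341, 0.0907]
tcp_rot: [-0.101, 0.995, -0.001, 0.001]
contact_force: [4.6, -2.5, 3.2]
gripper_width: 0.0302
grasp_force: 60.0
```

Call:
{"api": "arm_command", "payload": {
  "steps": [2, 0.5, -0.4, 0, 0, 2, 0.8, -0.9, 0, 0, 2, 1.1, -1.3, 0, 0, 2, 1.3, -1.6, 0, 0, 2, 1.5, -1.9, 0, 0]
}}

```text
t: 14.75
ee_pos: [0.4425, 0.1127, 0.0907]
tcp_rot: [-0.101, 0.995, -0.001, 0.002]
contact_force: [11.0, -3.0, -1.2]
gripper_width: 0.0305
grasp_force: 60.4
```

Call:
{"api": "arm_command", "payload": {
  "steps": [2, 0.1, -0.3, 0, 0, 2, 0.2, -0.4, 0, 0, 2, 0.2, -0.4, 0, 0, 2, 0.2, -0.4, 0, 0, 2, 0.2, -0.4, 0, 0]
}}

```text
t: 15.25
ee_pos: [0.4413, 0.1087, 0.0907]
tcp_rot: [-0.101, 0.995, -0.0, 0.002]
contact_force: [8.7, -1.9, 0.2]
gripper_width: 0.0301
grasp_force: 60.4
```

```bash
python3 - <<'E'
from follow import *
from rig import env
s=env.observe();print(s['t'],s['ee_pos'],s['gripper_width'],s['grasp_force'],s['contact_force'])
W=env.grab_frame('wrist');T=env.grab_frame('top');print(knob(W),knob(T),'park',pos(np.radians(164.6)))
cv2.imwrite('pics/w5.png',cv2.resize(np.hstack([W['image'],T['image']]),(800,250))[:,:,::-1])
E
```

```text
15.25 [0.44133412 0.10865977 0.09066862] 0.030077726199000145 60.43813169002533 [ 8.74841448 -1.85062434  0.20270367]
{'mid': array([0.4402, 0.1077]), 'mean': array([0.4386, 0.1074, 0.0992]), 'n': 3536, 'ang': np.float64(165.8), 'r': np.float64(0.1011)} None park [0.44019046 0.10855561]
```

View pics/w5.png

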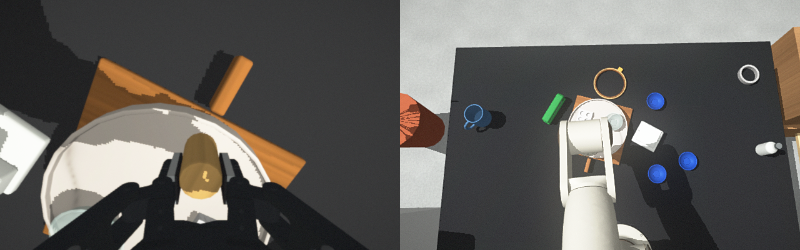

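The knob is held at (202,165), in line with the pointer block at (232,85). By the wrist camera it is within about 2 mm of the parking point, and the bystanders have not moved. I'll hand the job in.

```bash
python3 -c "
from rig import env
print(env.close_job())"
```

```text
the job is handed in; nothing more can be done
None
```

I handed the job in at about 15 s of the 61 s allowed; no verdict came back. The tray was spun up to about 1 rad/s and coasted untouched for over 5 s with the open hand centred on the knob. The knob was then caught, the tray stopped, and the knob held at 60 N about 2 mm from its parking point.

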